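# Take the bayonet lid off the coolant filter pot

## Robot

A 6-joint arm with a two-finger parallel gripper is mounted at the origin on the work surface. World frame = base frame: x ahead of the robot, y to its left, z up, the work surface at z = 0. Lengths are in mm, angles in rad, forces in N, time in s.
With the tool pointing down it reaches from about 375 to 900 mm from the base axis. Payload 3.1 kg.
Tool frame: the origin (TCP) lies between the finger pads; the fingertips stand tip_extent ahead of it and the grasp point (between the pads) lies 2 mm behind it (tip_extent is the distance from the TCP to the fingertips, in mm); z points along the fingers, y is the line along which they close (so a half turn about z gives the same grasp; the last joint's range is limited). The gripper opens to 87 mm and grips with 3 to 60 N. Pads are 19 mm wide; open, the fingers measure 117 mm over their backs; the gripper's body (75 mm by 190 mm) begins 51 mm behind the grasp point.
Start: joints at [-1.47, 0.527, 1.433, -0, 1.181, -0.178], TCP at [172.025, -600.836, 210.548] pointing down, gripper open.
Joint ranges: [-3.08, 3.08], [-0.75, 2.2], [0.22, 2.44], [-1.43, 4.57], [0, 2.65], [-2.85, 2.85]. Speed limits (rad/s): [2.79, 2.79, 3.14, 3.14, 3.14, 3.14].

## Interface

Orientations are given as a unit quaternion [w, x, y, z].
In Python, from rig import * gives the robot as it stands.
- The arm moves only by the tool move_arm, never from a script. Its argument "motion" is a list that holds one entry, the list of rows, each a list of 7 numbers: the turn, a rotation vector about the tool's x, y, z in rad, then the shift along the tool's x, y, z in cm, then the finger opening in cm, from 0 to 8.7. In form: [[[wx, wy, wz, dx, dy, dz, claw], ...]]. A call has exactly 5 rows; each row shifts and turns the commanded pose from where the row before left it, along the tool's axes as they then stand; what a row does not reach is not made up. A row lasts 1/10 s, in which the tool goes at most 50 mm and 8.59 degrees, less where a joint would pass 70% of its speed; a pose out of reach is approached as far as the arm can. A call with a gripper value outside its range is refused whole. The fingers move at their own pace and stop on an object; "newtons" is the grip in N (left out, the last holds). Time passes only in rows, so rows that do not move let the fingers close, or fill a call up. It gives the time, the measured TCP pose, the force, the opening and the grip force at its end, in the units of the state.
- get_state(): the state, without advancing time (a new reading comes with each control period).
- grab_frame(name): name is "side" or "top" or "wrist"; returns a dict with "frame" (384x512x3 uint8, red, green, blue), "fovy" (degrees; the focal length in pixels is half the picture's height over the tangent of half this angle, whatever the lens; pixels are square), "cx", "cy" (the principal point, pixels), "k1" (the pictures are not rectified: a ray, as slopes to the right and down, at radius r is drawn at 1 + k1 r^2 times it, then the intrinsics apply), "rvec" (rotation vector, rad) and "tvec" (3), from world to camera coordinates, as OpenCV has them. Camera axes: x right, y down, z forward; pixel columns grow to the right and rows downward; lengths in mm; the calibration is good to about 2 mm. A picture is of the moment at which its call begins. There is no depth.
- sign_off(): hands the job in; it is judged then, once.
The state is a dict: "time": time; "q": joint angles; "joint_velocities": joint speeds; "joint_efforts": joint torques, N m; "tcp_pos": TCP position; "ee_rot": TCP orientation; "contact_force": force on the tool from outside, world axes, zero at the start; "torque": the same for the moment, N m; "gripper_width": finger opening in mm; "gripper_force": force on a finger pad.
Only numpy, scipy, OpenCV 4.12 (cv2) and the standard library are available. Lean on these libraries where they do the work, as an engineer would, in place of code of your own. Each camera call takes 0.05 s, during which the arm holds its last target. There are 200 camera calls.

## Task

Open the coolant filter pot, the one with the blue lid: turn its lid anticlockwise (seen from above) until its lugs reach the slots, lift it free, and lay it right way up, flat in the steel drip tray, without dropping it. Do not touch the yellow lid of the other pot.

Things in the scene. Friction and masses are not known exactly. Their poses are not given: they have to be found in the camera images.
- filter_pot: Fixed round aluminium pot, 132 mm wide, 87 high. Origin: centre of underside. The lid sits on a ledge at 70 mm inside a dark collar (radius 49 to 64, top 87). Its two slots, 52 deg wide gaps backed by white, are centred on the pot's +x and -x. Lugs lock clockwise of the slots, under the collar; a stop ends each slot anticlockwise. Free to lift with lid x within 12 deg of pot x (either way round).
- filter_lid: Blue lid, loose, 0.25 kg, turns easily with 2 mm play. Starts locked, 45 to 75 deg clockwise of the slots. Origin: centre of underside, z up. Disc 92 mm wide, 10 thick; upright grip bar along its x, 64 long, 16 thick, from 10 to 55 mm above the origin. Two steel lugs on the rim at its +x and -x (in line with the bar), 16 wide, 8 thick, reaching 56 mm from the centre.
- tray: The drip tray: an open square tray of bare steel, 200 x 200 mm outside, 25 mm high, walls and floor 5 mm thick, fixed to the bench. Origin: centre of its underside; the inner floor is 5 mm above it.
- grease_lid: The yellow lid of the other pot (grease), locked on it; same shapes and sizes as the blue lid and its pot. Origin: centre of the lid's underside, 70 mm above the bench. Not to be touched.

How it is judged:
By the outcome, as a careful person would: the job done as asked, in the order asked, and still so for the second after the job is handed in, with the robot touching nothing.
It also fails if it takes over 51 s, if anything falls off the work surface, if the arm or the gripper's body presses on something with over 40 N, if the wrist force passes 120 N, or if a joint passes its speed limit or range.

## Working session

There is one attempt and no reset: what is moved stays moved. The work goes in short steps, Python scripts to look and compute and a tool call to move; the robot and the scene stay as the last step left them, time stands still between calls to the robot, and variables do not carry over. Pictures are saved under pics/ and viewed, at most 10 in all, crops included, and the job is handed in when it is done.

Besides the shell and the picture viewer there is one more tool, called after ">>>" as a command line: name --argument value ..., lists and objects as JSON in quotes. move_arm: Moves the arm, as the interface text tells. Its arguments: {"type":"object","properties":{"motion":{"type":"array","items":{"type":"array","items":{"type":"array","items":{"type":"number"}}}},"newtons":{"type":"number"}},"required":["motion"]}

```bash
mkdir -p pics; ls; python3 - <<'E'
from rig import *
import cv2,pickle
s=get_state();print({k:(v if not hasattr(v,'round') else v) for k,v in s.items()})
d={}
for n in("side","top","wrist"):
    f=grab_frame(n);d[n]=f
    print(n,{k:v for k,v in f.items() if k!="frame"})
pickle.dump(d,open("f0.pkl","wb"))
im=d["top"]["frame"][:,:,::-1]
cv2.imwrite("pics/top0.png",cv2.resize(im,(800,600),interpolation=cv2.INTER_CUBIC))
cv2.imwrite("pics/side0.png",cv2.resize(d["side"]["frame"][:,:,::-1],(800,600),interpolation=cv2.INTER_CUBIC))
E
```

```text
pics
{'time': 0.0, 'q': array([-1.47051256e+00,  5.28454684e-01,  1.43394406e+00, -2.08104988e-05,
        1.18140501e+00, -1.78534716e-01]), 'joint_velocities': array([ 1.63763018e-03, -7.53313295e-04, -1.78764631e-05,  8.96081385e-04,
        4.18530555e-04,  1.61604521e-04]), 'joint_efforts': array([-8.53185520e-04, -4.40046108e+01, -1.76593530e+01,  6.31885557e-02,
        5.84216556e-02, -1.70309236e-04]), 'tcp_pos': array([ 171.93399647, -600.06811782,  209.56545581]), 'ee_rot': array([-1.10508168e-03,  9.90297104e-01,  1.38961949e-01,  3.36296090e-05]), 'contact_force': array([ 0.06558161,  0.21327894, -0.88837878]), 'torque': array([ 0.04652013, -0.02586849, -0.04983879]), 'gripper_force': 0.0, 'gripper_width': 87.03326832774472}
side {'fovy': 55.49047607255824, 'cx': 263.013500561572, 'cy': 186.7755230139805, 'k1': -0.10728199499760084, 'rvec': array([ 0.26946497, -2.73638173,  1.31359998]), 'tvec': array([522.71268072, 136.48073695, 752.9563447 ])}
top {'fovy': 53.32605622073274, 'cx': 250.71608785804085, 'cy': 192.0052005238117, 'k1': 0.004901385266733443, 'rvec': array([ 2.15814999, -2.1999746 ,  0.06092999]), 'tvec': array([ 30.29483292, 522.67837228, 858.84913574])}
wrist {'fovy': 71.92747081185271, 'cx': 254.56773784715867, 'cy': 188.75263909715906, 'k1': 0.003941697792637119, 'rvec': array([-2.30444895,  1.73523653,  0.27036082]), 'tvec': array([-623.7945118 ,  -35.48955701,  392.01918065])}
```

View pics/top0.png

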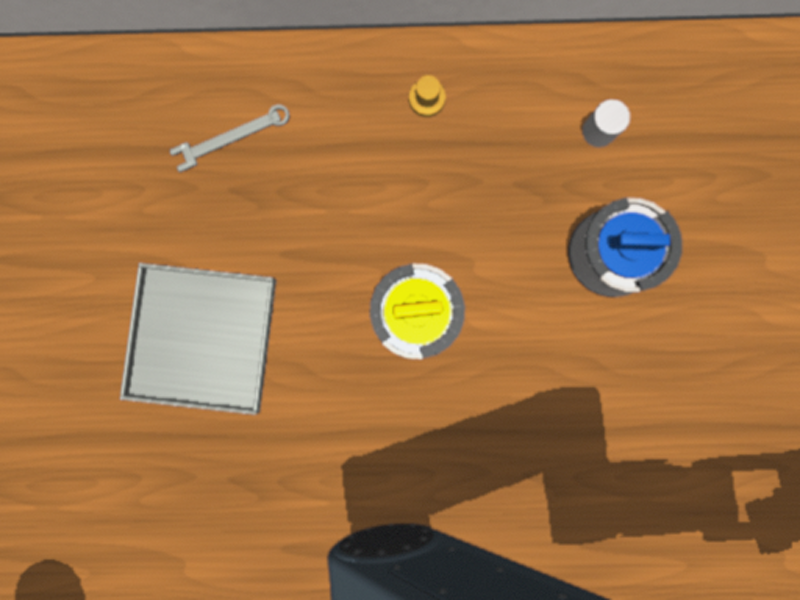

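View pics/side0.png

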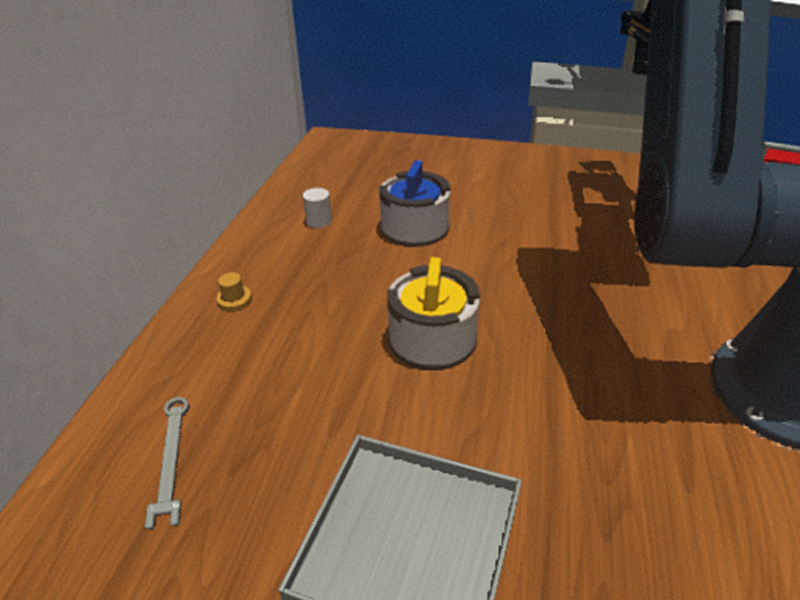

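The top view shows the blue lid at about (633,245), its bar nearly horizontal and the slots at (650,208) and (620,283). The yellow pot is at (417,311) and the tray corners are at (139,264), (274,278), (257,412), (122,399). The side view agrees.

```bash
cat > h.py <<'E'
import numpy as np,cv2
def K(f):
    h=192/np.tan(np.radians(f["fovy"])/2)
    return np.array([[h,0,f["cx"]],[0,h,f["cy"]],[0,0,1.]]),np.array([f["k1"],0,0,0,0.])
def w(f,uv,z):
    k,d=K(f);uv=np.array(uv,float).reshape(-1,1,2)
    p=cv2.undistortPoints(uv,k,d).reshape(-1,2)
    R=cv2.Rodrigues(f["rvec"])[0];t=f["tvec"]
    r=np.c_[p,np.ones(len(p))]@R;c=-R.T@t
    return c+r*((z-c[2])/r[:,2])[:,None]
def px(f,P):
    k,d=K(f);return cv2.projectPoints(np.array(P,float).reshape(-1,3),f["rvec"],f["tvec"],k,d)[0].reshape(-1,2)
E
python3 - <<'E'
import pickle,cv2;from h import *
d=pickle.load(open("f0.pkl","rb"));f=d["top"];im=f["frame"]
S=512/800
print("tray",w(f,np.array([[139,264],[274,278],[257,412],[122,399]])*S,25).round(0).tolist())
print("yel",w(f,np.array([[417,311]])*S,85).round(0), "peg",w(f,np.array([[600,130]])*S,0).round(0))
h=cv2.cvtColor(im,cv2.COLOR_RGB2HSV);m=((h[...,0]>100)&(h[...,0]<130)&(h[...,1]>140)).astype(np.uint8);m[:100]=m[:100]
c=max(cv2.findContours(m,0,1)[0],key=cv2.contourArea)
cc,r=cv2.minEnclosingCircle(c);print("blue px",cc,r,"world80",w(f,[cc],80).round(1))
x0,y0=360,118
crop=cv2.resize(im[y0:y0+80,x0:x0+84],None,fx=7,fy=7,interpolation=cv2.INTER_CUBIC)
cv2.imwrite("pics/crop0.png",crop[:,:,::-1])
E
```

```text
tray [[583.0, 391.0, 25.0], [558.0, 192.0, 25.0], [365.0, 218.0, 25.0], [387.0, 414.0, 25.0]]
yel [[503. -15.  85.]] peg [[ 777. -301.    0.]]
blue px (405.5, 155.5) 22.94568634033203 world80 [[ 590.4 -312.1   80. ]]
```

View pics/crop0.png

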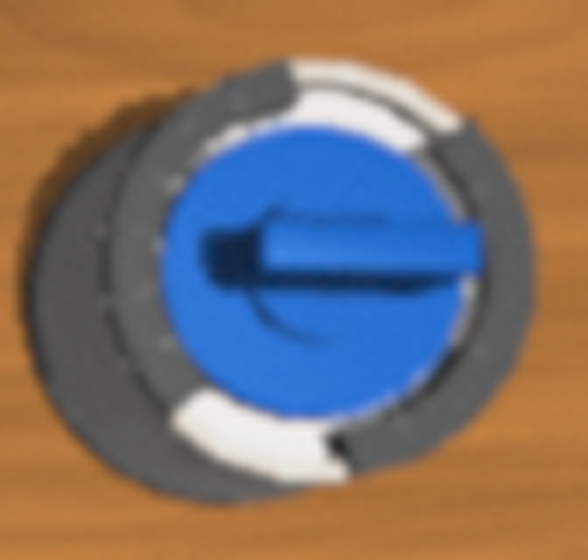

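The crop shows the bar top running from (262,248) to (483,248) and the disc spanning x 160–468, y 125–418. The slot edges are near (297,80) and (443,140) at the top, and (190,405) and (338,460) at the bottom.

```bash
python3 - <<'E'
import pickle,cv2;from h import *
d=pickle.load(open("f0.pkl","rb"));f=d["top"]
g=lambda P,z:w(f,(np.array(P,float)+.0)/7+[360,118]-3/7.,z)
c=g([[314,271]],80)[0];print("disc",c)
e=g([[110,270],[535,270],[322,480],[322,62]],87);print("collar",e.round(0).tolist())
b=g([[262,248],[483,248]],125);print("bar",b,b.mean(0),np.degrees(np.arctan2(*(b[0]-b[1])[1::-1])),np.linalg.norm(b[0]-b[1]))
s=g([[297,80],[443,140],[190,405],[338,460]],87)-c
print("slot angles",np.degrees(np.arctan2(s[:,1],s[:,0])).round(1),np.hypot(s[:,0],s[:,1]).round(0))
from rig import *
from scipy.spatial.transform import Rotation as Ro
st=get_state();q=st["ee_rot"];print(Ro.from_quat(q,scalar_first=True).as_matrix().round(3))
E
```

```text
disc [ 588.73796976 -309.75728173   80.        ]
collar [[589.0, -246.0, 87.0], [587.0, -373.0, 87.0], [524.0, -306.0, 87.0], [652.0, -312.0, 87.0]]
bar [[ 588.71818058 -277.58495521  125.        ]
 [ 587.35285442 -340.68663875  125.        ]] [ 588.0355175  -309.13579698  125.        ] 88.76048913146337 63.11645253469501
slot angles [   5.1  -44.8  134.5 -178.3] [58. 54. 58. 59.]
[[ 0.961  0.275 -0.   ]
 [ 0.275 -0.961  0.002]
 [ 0.    -0.002 -1.   ]]
```

>>> move_arm --motion '[[[0, 0, -0.127, 0, 0, 0, 8.7], [0, 0, -0.127, 0, 0, 0, 8.7], [0, 0, -0.127, 0, 0, 0, 8.7], [0, 0, -0.127, 0, 0, 0, 8.7], [0, 0, -0.127, 0, 0, 0, 8.7]]]'

```text
time: 0.65
tcp_pos: [172.0, -600.5, 210.1]
ee_rot: [-0.0, 0.896, 0.444, 0.0]
contact_force: [0.4, -0.1, 0.2]
gripper_width: 87.3
gripper_force: 0.0
```

>>> move_arm --motion '[[[0, 0, -0.127, 0, 0, 0, 5], [0, 0, -0.127, 0, 0, 0, 5], [0, 0, -0.127, 0, 0, 0, 5], [0, 0, -0.127, 0, 0, 0, 5], [0, 0, -0.127, 0, 0, 0, 5]]]'

```text
time: 1.15
tcp_pos: [172.0, -600.5, 210.1]
ee_rot: [-0.0, 0.713, 0.701, 0.0]
contact_force: [1.0, -0.7, -1.3]
gripper_width: 55.2
gripper_force: 0.0
```

>>> move_arm --motion '[[[0, 0, 0, 1.9, 2.7, 0, 5], [0, 0, 0, 1.9, 2.7, 0, 5], [0, 0, 0, 1.9, 2.7, 0, 5], [0, 0, 0, 1.9, 2.7, 0, 5], [0, 0, 0, 1.9, 2.7, 0, 5]]]'

```text
time: 1.65
tcp_pos: [309.9, -507.8, 210.2]
ee_rot: [-0.0, 0.715, 0.699, 0.0]
contact_force: [0.4, -0.8, 0.4]
gripper_width: 49.8
gripper_force: 0.0
```

```bash
python3 - <<'E'
from rig import *
from scipy.spatial.transform import Rotation as Ro
st=get_state();print(st["tcp_pos"],st["q"],Ro.from_quat(st["ee_rot"],scalar_first=True).as_matrix().round(3))
try: print(tip_extent)
except Exception as e: print(e)
E
```

```text
[ 309.93820233 -507.76910667  210.21747027] [-1.21048273e+00  4.87404854e-01  1.51030770e+00  4.47367855e-05
  1.14464224e+00 -1.18824914e+00] [[ 0.022  1.    -0.   ]
 [ 1.    -0.022  0.001]
 [ 0.001 -0.    -1.   ]]
17.0
```

>>> move_arm --motion '[[[0, 0, 0, 2.04, 2.74, 0, 5], [0, 0, 0, 2.04, 2.74, 0, 5], [0, 0, 0, 2.04, 2.74, 0, 5], [0, 0, 0, 2.04, 2.74, 0, 5], [0, 0, 0, 2.04, 2.74, 0, 5]]]'

```text
time: 2.15
tcp_pos: [449.2, -408.7, 210.3]
ee_rot: [-0.0, 0.715, 0.699, 0.0]
contact_force: [-0.2, -0.6, -0.8]
gripper_width: 50.0
gripper_force: 0.0
```

>>> move_arm --motion '[[[0, 0, 0, 2.04, 2.74, 0, 5], [0, 0, 0, 2.04, 2.74, 0, 5], [0, 0, 0, 2.04, 2.74, 0, 5], [0, 0, 0, 2.04, 2.74, 0, 5], [0, 0, 0, 2.04, 2.74, 0, 5]]]'

```text
time: 2.65
tcp_pos: [588.3, -309.8, 210.1]
ee_rot: [-0.0, 0.715, 0.699, -0.0]
contact_force: [0.7, -0.3, -0.1]
gripper_width: 50.3
gripper_force: 0.0
```

```bash
python3 - <<'E'
from rig import *
import pickle,cv2
f=grab_frame("wrist");pickle.dump(f,open("f1.pkl","wb"))
print(get_state()["tcp_pos"])
cv2.imwrite("pics/wrist1.png",cv2.resize(f["frame"][:,:,::-1],(800,600),interpolation=cv2.INTER_CUBIC))
E
```

```text
[ 592.93299717 -306.06861837  210.21148012]
```

View pics/wrist1.png

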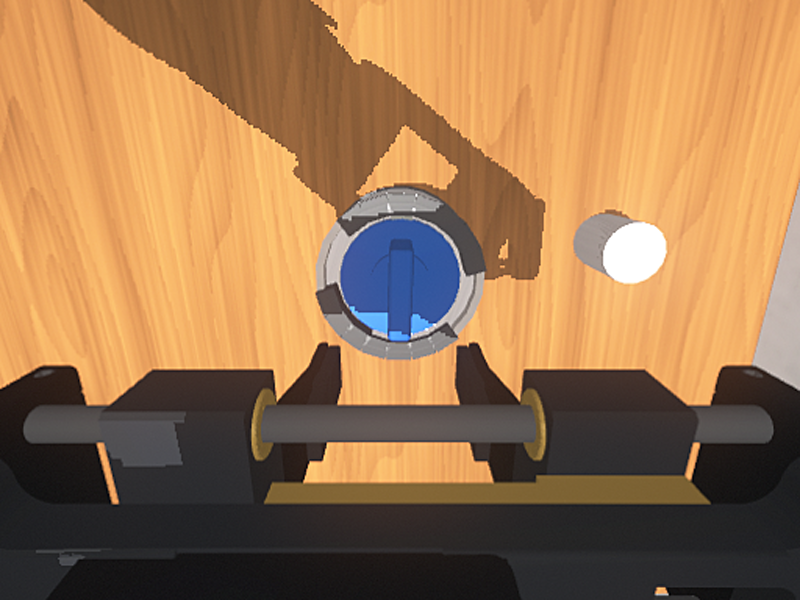

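The wrist view shows the bar vertical at x≈400, from (401,247) to (400,335), centred between the fingers. The lid disc spans x 341–460.

```bash
python3 - <<'E'
import pickle;from h import *
f=pickle.load(open("f1.pkl","rb"));S=.64
print(w(f,np.array([[401,250],[400,335]])*S,125).round(1),"disc l/r",w(f,np.array([[340,275],[461,275]])*S,80).round(1).tolist(),w(f,np.array([[400,218],[400,340]])*S,80).round(1).tolist())
from rig import *
s=get_state();print(s["tcp_pos"],s["q"],s["joint_velocities"].round(3))
E
```

```text
[[ 592.5 -277.7  125. ]
 [ 590.7 -336.2  125. ]] disc l/r [[545.9, -305.1, 80.0], [637.8, -307.0, 80.0]] [[592.3, -263.2, 80.0], [590.5, -359.7, 80.0]]
[ 592.93299717 -306.06861837  210.21148012] [-0.64592568  0.58521196  1.32103095  0.00500697  1.23342487 -0.62882803] [-0.042 -0.024  0.049 -0.031 -0.01  -0.092]
```

>>> move_arm --motion '[[[0, 0, 0, 0, 0, 1, 5], [0, 0, 0, 0, 0, 1, 5], [0, 0, 0, 0, 0, 0, 5], [0, 0, 0, 0, 0, 0, 5], [0, 0, 0, 0, 0, 0, 5]]]'

```text
time: 3.2
tcp_pos: [586.9, -311.8, 190.7]
ee_rot: [0.0, 0.715, 0.699, -0.0]
contact_force: [0.9, -0.0, -0.0]
gripper_width: 50.0
gripper_force: 0.0
```

```bash
python3 - <<'E'
from rig import *
from h import *
import pickle
f=grab_frame("wrist");pickle.dump(f,open("f2.pkl","wb"))
s=get_state();print(s["tcp_pos"],s["ee_rot"].round(4))
im=f["frame"];h=cv2.cvtColor(im,cv2.COLOR_RGB2HSV)
m=((h[...,0]>100)&(h[...,0]<130)&(h[...,1]>140)).astype(np.uint8)
c=max(cv2.findContours(m,0,1)[0],key=cv2.contourArea);x,y,W,H=cv2.boundingRect(c);print(x,y,W,H)
print(w(f,[[x-.5,y+H/2],[x+W-.5,y+H/2]],80).round(1).tolist())
cv2.imwrite("pics/wrist2.png",cv2.resize(im[y-25:y+H+25,x-25:x+W+25,::-1],None,fx=4,fy=4,interpolation=cv2.INTER_CUBIC))
E
```

```text
[ 587.15458336 -311.7562773   190.89125766] [3.000e-04 7.153e-01 6.988e-01 0.000e+00]
217 141 81 83
[[545.9, -309.5, 80.0], [636.5, -311.6, 80.0]]
```

View pics/wrist2.png

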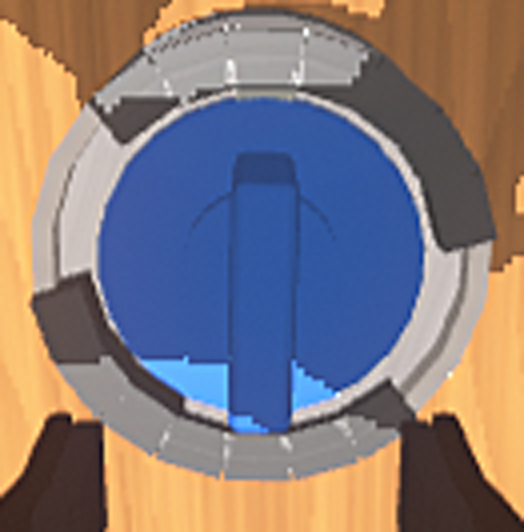

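The crop shows the bar's top face from (265,185) to (260.5,428). It is seen obliquely, with the bar's end face above it at y 152–185. The slots are at upper right and lower left, as before.

```bash
python3 - <<'E'
import pickle;from h import *
f=pickle.load(open("f2.pkl","rb"))
g=lambda P,z:w(f,np.array(P,float)/4+[192,116]-.375,z)
b=g([[265,185],[260.5,430]],125);d=b[0]-b[1];print(b.round(1),b.mean(0).round(1),np.degrees(np.arctan2(d[1],d[0])))
c=g([[262,97],[262,423]],80);print(c.round(1))
# slot edges (z87): ur slot edges, ll slot edges
s=g([[110,115],[70,287],[467,243],[400,393]],87)-[590,-311,87];print(np.degrees(np.arctan2(s[:,1],s[:,0])).round(1),np.hypot(*s.T[:2]).round(0))
E
```

```text
[[ 592.3 -277.7  125. ]
 [ 590.  -339.3  125. ]] [ 591.1 -308.5  125. ] 87.89064930284707
[[ 592.2 -263.3   80. ]
 [ 590.4 -358.1   80. ]]
[ 130.  -177.9    8.1  -41.8] [58. 52. 58. 53.]
```

>>> move_arm --motion '[[[0, 0, 0, 0.24, 0.29, 1.5, 5], [0, 0, 0, 0, 0, 1.5, 5], [0, 0, 0, 0, 0, 1.5, 5], [0, 0, 0, 0, 0, 1.5, 5], [0, 0, 0, 0, 0, 1.0, 5]]]'

```text
time: 3.75
tcp_pos: [589.5, -307.8, 117.9]
ee_rot: [-0.002, 0.715, 0.699, -0.0]
contact_force: [-0.0, 0.3, 0.3]
gripper_width: 50.2
gripper_force: 0.0
```

>>> move_arm --motion '[[[0, 0, 0, 0, 0, 1.0, 5], [0, 0, 0, 0, 0, 0.7, 5], [0, 0, 0, 0, 0, 0, 5], [0, 0, 0, 0, 0, 0, 4], [0, 0, 0, 0, 0, 0, 3]]]'

```text
time: 4.25
tcp_pos: [590.9, -308.9, 104.3]
ee_rot: [0.001, 0.715, 0.699, 0.0]
contact_force: [-0.0, 0.0, -0.2]
gripper_width: 40.7
gripper_force: 0.0
```

>>> move_arm --motion '[[[0, 0, 0, 0, 0, 0, 2.2], [0, 0, 0, 0, 0, 0, 1.8], [0, 0, 0, 0, 0, 0, 1], [0, 0, 0, 0, 0, 0, 1], [0, 0, 0, 0, 0, 0, 1]]]' --newtons 25

```text
time: 4.75
tcp_pos: [590.3, -308.6, 103.9]
ee_rot: [-0.0, 0.715, 0.699, -0.0]
contact_force: [-0.9, 0.8, 2.8]
gripper_width: 15.8
gripper_force: 24.9
```

>>> move_arm --motion '[[[0, 0, -0.06, 0, 0, 0, 1], [0, 0, -0.06, 0, 0, 0, 1], [0, 0, -0.06, 0, 0, 0, 1], [0, 0, -0.06, 0, 0, 0, 1], [0, 0, -0.06, 0, 0, 0, 1]]]'

```text
time: 5.25
tcp_pos: [590.8, -308.8, 103.9]
ee_rot: [0.0, 0.601, 0.799, 0.0]
contact_force: [-0.5, -0.3, 1.1]
gripper_width: 16.0
gripper_force: 24.9
```

```bash
python3 - <<'E'
from rig import *
s=get_state();print(s["torque"],s["contact_force"],s["gripper_width"],s["tcp_pos"])
E
```

```text
[ 0.0120356  -0.02040379 -0.08550322] [-0.50680967 -0.2759092   1.12433369] 16.047982585276166 [ 590.80479863 -308.77174171  103.85296758]
```

Turning freely. Continue to about 71° in total.

>>> move_arm --motion '[[[0, 0, -0.1, 0, 0, 0, 1], [0, 0, -0.1, 0, 0, 0, 1], [0, 0, -0.1, 0, 0, 0, 1], [0, 0, -0.1, 0, 0, 0, 1], [0, 0, -0.1, 0, 0, 0, 1]]]'

```text
time: 5.75
tcp_pos: [590.7, -308.9, 103.9]
ee_rot: [0.0, 0.384, 0.923, -0.0]
contact_force: [-0.7, -1.0, 1.8]
gripper_width: 15.6
gripper_force: 24.9
```

>>> move_arm --motion '[[[0, 0, -0.1, 0, 0, 0, 1], [0, 0, -0.1, 0, 0, 0, 1], [0, 0, -0.1, 0, 0, 0, 1], [0, 0, -0.1, 0, 0, 0, 1], [0, 0, -0.04, 0, 0, 0, 1]]]'

```text
time: 6.25
tcp_pos: [590.4, -309.1, 103.9]
ee_rot: [0.0, 0.174, 0.985, -0.0]
contact_force: [-0.9, -0.4, 1.6]
gripper_width: 16.0
gripper_force: 24.9
```

>>> move_arm --motion '[[[0, 0, 0, 0, 0, 0, 1], [0, 0, 0, 0, 0, 0, 1], [0, 0, 0, 0, 0, 0, 1], [0, 0, 0, 0, 0, 0, 1], [0, 0, 0, 0, 0, 0, 1]]]'

```text
time: 6.75
tcp_pos: [590.4, -309.0, 103.9]
ee_rot: [0.0, 0.176, 0.984, -0.0]
contact_force: [-1.5, -2.6, 4.2]
gripper_width: 16.0
gripper_force: 24.9
```

```bash
python3 - <<'E'
from rig import *
import cv2
s=get_state();print(s["torque"],s["contact_force"],s["gripper_width"],s["q"])
f=grab_frame("wrist");cv2.imwrite("pics/wrist3.png",cv2.resize(f["frame"][:,:,::-1],(800,600)))
E
```

```text
[-0.33626284  0.31848371  0.03254308] [-1.53921393 -2.60804759  4.20289559] 15.985580054986404 [-6.49247875e-01  7.05194270e-01  1.41055258e+00 -7.89149324e-04
  1.02527781e+00 -1.86673911e+00]
```

View pics/wrist3.png

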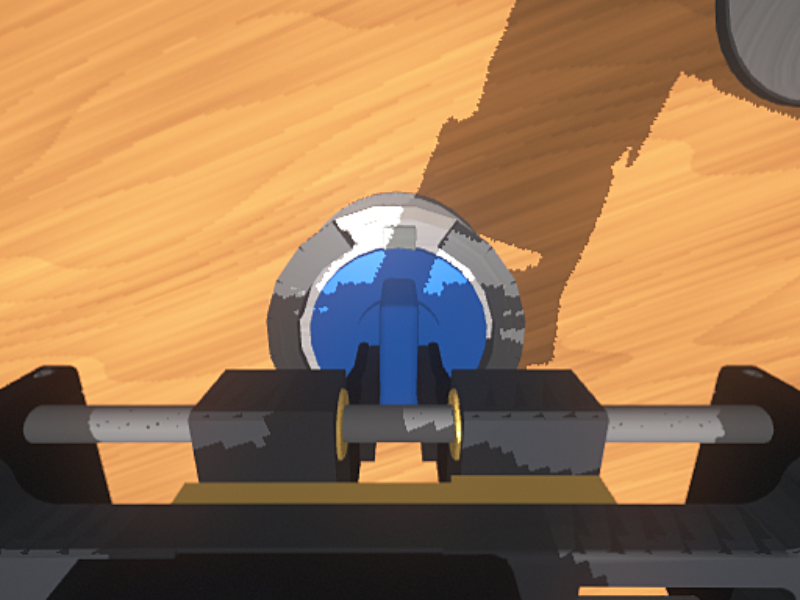

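The lug at (400,237) is centred in the slot, whose edges are at x≈347 and 448. Lifting gently.

>>> move_arm --motion '[[[0, 0, 0, 0, 0, -0.3, 1], [0, 0, 0, 0, 0, -0.4, 1], [0, 0, 0, 0, 0, -0.5, 1], [0, 0, 0, 0, 0, -0.6, 1], [0, 0, 0, 0, 0, -0.6, 1]]]' --newtons 35

```text
time: 7.3
tcp_pos: [590.6, -308.3, 127.9]
ee_rot: [0.0, 0.175, 0.984, 0.0]
contact_force: [-0.1, -0.3, -1.6]
gripper_width: 15.5
gripper_force: 34.9
```

>>> move_arm --motion '[[[0, 0, 0, 0, 0, -1.5, 1], [0, 0, 0, 0, 0, -2.5, 1], [0, 0, 0, 0, 0, -2.8, 1], [0, 0, 0, 0, 0, -2.5, 1], [0, 0, 0, 0, 0, -1.8, 1]]]'

```text
time: 7.8
tcp_pos: [591.2, -309.0, 242.1]
ee_rot: [0.002, 0.175, 0.984, -0.001]
contact_force: [0.5, 0.2, -1.3]
gripper_width: 15.4
gripper_force: 34.9
```

>>> move_arm --motion '[[[0, 0, 0, 0.4, 1.5, 0, 1], [0, 0, 0, 0.8, 3, 0, 1], [0, 0, 0, 0.8, 3, 0, 1], [0, 0, 0, 0.8, 3, 0, 1], [0, 0, 0, 0.8, 3, 0, 1]]]'

```text
time: 8.3
tcp_pos: [602.4, -166.6, 237.7]
ee_rot: [-0.001, 0.175, 0.984, 0.001]
contact_force: [0.1, -0.0, -2.0]
gripper_width: 15.5
gripper_force: 34.9
```

>>> move_arm --motion '[[[0, 0, 0, 0.8, 3, 0, 1], [0, 0, 0, 0.8, 3, 0, 1], [0, 0, 0, 0.8, 3, 0, 1], [0, 0, 0, 0.8, 3, 0, 1], [0, 0, 0, 0.8, 3, 0, 1]]]'

```text
time: 8.8
tcp_pos: [616.3, -12.2, 237.8]
ee_rot: [-0.001, 0.175, 0.985, 0.0]
contact_force: [0.1, 1.0, -1.6]
gripper_width: 15.4
gripper_force: 34.9
```

>>> move_arm --motion '[[[0, 0, 0, 1.4, 2.8, 0, 1], [0, 0, 0, 2.4, 2.4, 0, 1], [0, 0, 0, 2.4, 2.4, 0, 1], [0, 0, 0, 2.4, 2.4, 0, 1], [0, 0, 0, 2.4, 2.4, 0, 1]]]'

```text
time: 9.3
tcp_pos: [554.9, 141.7, 237.8]
ee_rot: [-0.001, 0.175, 0.985, 0.0]
contact_force: [0.8, 0.1, -1.8]
gripper_width: 15.6
gripper_force: 34.9
```

>>> move_arm --motion '[[[0, 0, 0, 2.4, 2.4, 0, 1], [0, 0, 0, 2.4, 2.4, 0, 1], [0, 0, 0, 2.4, 2.4, 0, 1], [0, 0, 0, 1.5, 1.5, 0, 1], [0, 0, 0, 0, 0, 0, 1]]]'

```text
time: 9.8
tcp_pos: [502.2, 254.2, 237.9]
ee_rot: [-0.002, 0.173, 0.985, 0.0]
contact_force: [0.3, -0.8, -1.7]
gripper_width: 15.7
gripper_force: 34.9
```

>>> move_arm --motion '[[[0, 0, 0, 0, 0, 0, 1], [0, 0, 0, 0, 0, 0, 1], [0, 0, 0, 0, 0, 0, 1], [0, 0, 0, 0, 0, 0, 1], [0, 0, 0, 0, 0, 0, 1]]]'

```text
time: 10.3
tcp_pos: [506.0, 250.6, 238.5]
ee_rot: [-0.0, 0.176, 0.984, -0.0]
contact_force: [0.2, 0.4, -2.5]
gripper_width: 15.0
gripper_force: 34.9
```

>>> move_arm --motion '[[[0, 0, 0, 1, 0.8, 0, 1], [0, 0, 0, 1.5, 1.2, 0, 1], [0, 0, 0, 1.5, 1.2, 0, 1], [0, 0, 0, 1, 0.7, 0, 1], [0, 0, 0, 0, 0, 1, 1]]]'

```text
time: 10.8
tcp_pos: [471.9, 307.0, 229.5]
ee_rot: [0.001, 0.174, 0.985, 0.001]
contact_force: [0.0, -0.9, -2.6]
gripper_width: 15.4
gripper_force: 34.9
```

>>> move_arm --motion '[[[0, 0, 0, 0, 0, 2.5, 1], [0, 0, 0, 0, 0, 2.5, 1], [0, 0, 0, 0, 0, 2.5, 1], [0, 0, 0, 0, 0, 2.5, 1], [0, 0, 0, 0, 0, 1.5, 1]]]'

```text
time: 11.3
tcp_pos: [471.3, 304.0, 111.0]
ee_rot: [-0.001, 0.176, 0.984, -0.001]
contact_force: [-0.5, -0.1, -1.8]
gripper_width: 15.5
gripper_force: 34.9
```

>>> move_arm --motion '[[[0, 0, 0, 0, 0, 1.5, 1], [0, 0, 0, 0, 0, 1.5, 1], [0, 0, 0, 0, 0, 1, 1], [0, 0, 0, 0, 0, 0.5, 1], [0, 0, 0, 0, 0, 0, 1]]]'

```text
time: 11.8
tcp_pos: [472.0, 304.7, 67.8]
ee_rot: [-0.001, 0.176, 0.984, -0.0]
contact_force: [-0.1, -0.9, -3.1]
gripper_width: 15.4
gripper_force: 34.9
```

```bash
python3 - <<'E'
from rig import *
import cv2
from scipy.spatial.transform import Rotation as Ro
s=get_state();print(s["tcp_pos"],s["torque"],s["contact_force"],s["gripper_width"],Ro.from_quat(s["ee_rot"],scalar_first=True).as_matrix().round(3)[:,2])
f=grab_frame("side");cv2.imwrite("pics/side4.png",cv2.resize(f["frame"][200:,140:400,::-1],None,fx=3,fy=3))
E
```

```text
[471.96749008 304.72353382  67.81964261] [ 0.0542544  -0.13511631  0.00073426] [-0.13907835 -0.9367573  -3.1064023 ] 15.364669947070192 [-0.001 -0.001 -1.   ]
```

View pics/side4.png

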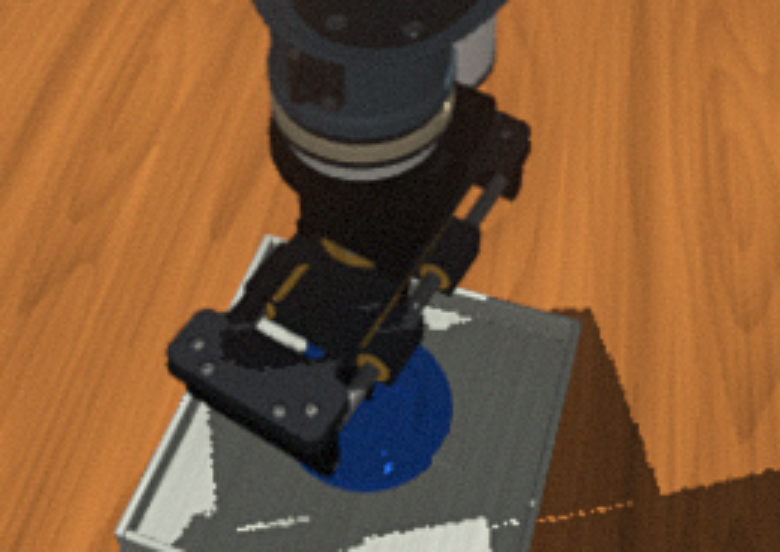

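The lid is level over the tray middle, at about (380,420). Lowering slowly.

>>> move_arm --motion '[[[0, 0, 0, 0, 0, 0.7, 1], [0, 0, 0, 0, 0, 0.7, 1], [0, 0, 0, 0, 0, 0.6, 1], [0, 0, 0, 0, 0, 0.3, 1], [0, 0, 0, 0, 0, 0.1, 1]]]'

```text
time: 12.35
tcp_pos: [471.9, 305.0, 44.0]
ee_rot: [-0.0, 0.175, 0.984, -0.0]
contact_force: [0.4, 0.3, -1.8]
gripper_width: 15.2
gripper_force: 34.9
```

>>> move_arm --motion '[[[0, 0, 0, 0, 0, 0.1, 1], [0, 0, 0, 0, 0, 0.1, 1], [0, 0, 0, 0, 0, 0.1, 1], [0, 0, 0, 0, 0, 0, 1], [0, 0, 0, 0, 0, 0, 1]]]'

```text
time: 12.85
tcp_pos: [472.3, 305.1, 41.6]
ee_rot: [0.0, 0.175, 0.984, 0.0]
contact_force: [-0.6, 0.3, -1.9]
gripper_width: 15.7
gripper_force: 34.9
```

>>> move_arm --motion '[[[0, 0, 0, 0, 0, 0.1, 1], [0, 0, 0, 0, 0, 0.05, 1], [0, 0, 0, 0, 0, 0.05, 1], [0, 0, 0, 0, 0, 0, 1], [0, 0, 0, 0, 0, 0, 1]]]'

```text
time: 13.35
tcp_pos: [472.2, 305.1, 39.5]
ee_rot: [-0.0, 0.175, 0.984, 0.0]
contact_force: [-0.4, 0.6, -1.7]
gripper_width: 15.6
gripper_force: 34.9
```

>>> move_arm --motion '[[[0, 0, 0, 0, 0, 0.05, 1], [0, 0, 0, 0, 0, 0, 1], [0, 0, 0, 0, 0, 0, 1], [0, 0, 0, 0, 0, 0, 1], [0, 0, 0, 0, 0, 0, 1]]]'

```text
time: 13.85
tcp_pos: [472.2, 305.1, 39.1]
ee_rot: [0.0, 0.176, 0.984, 0.0]
contact_force: [0.0, 0.1, -2.8]
gripper_width: 15.5
gripper_force: 34.9
```

>>> move_arm --motion '[[[0, 0, 0, 0, 0, 0.05, 1], [0, 0, 0, 0, 0, 0.05, 1], [0, 0, 0, 0, 0, 0, 1], [0, 0, 0, 0, 0, 0, 1], [0, 0, 0, 0, 0, 0, 1]]]'

```text
time: 14.35
tcp_pos: [472.3, 305.2, 38.8]
ee_rot: [0.0, 0.175, 0.984, 0.0]
contact_force: [-2.2, -0.2, 5.4]
gripper_width: 15.4
gripper_force: 34.9
```

Seated on the floor. Release and withdraw.

>>> move_arm --motion '[[[0, 0, 0, 0, 0, 0, 1.8], [0, 0, 0, 0, 0, 0, 2.2], [0, 0, 0, 0, 0, 0, 3], [0, 0, 0, 0, 0, 0, 4], [0, 0, 0, 0, 0, 0, 4.5]]]'

```text
time: 14.85
tcp_pos: [472.2, 305.0, 37.9]
ee_rot: [-0.0, 0.175, 0.984, -0.0]
contact_force: [-0.5, 0.3, 0.8]
gripper_width: 38.5
gripper_force: 0.0
```

>>> move_arm --motion '[[[0, 0, 0, 0, 0, 0, 4.5], [0, 0, 0, 0, 0, 0, 4.5], [0, 0, 0, 0, 0, -1, 4.5], [0, 0, 0, 0, 0, -2, 4.5], [0, 0, 0, 0, 0, -2, 4.5]]]'

```text
time: 15.35
tcp_pos: [472.0, 305.0, 88.9]
ee_rot: [-0.0, 0.175, 0.984, -0.0]
contact_force: [0.5, 0.1, 0.9]
gripper_width: 44.6
gripper_force: 0.0
```

>>> move_arm --motion '[[[0, 0, 0, 0, 0, -2.5, 4.5], [0, 0, 0, 0, 0, -3, 4.5], [0, 0, 0, 0, 0, -3, 4.5], [0, 0, 0, 0, 0, -3, 4.5], [0, 0, 0, 0, 0, -2, 4.5]]]'

```text
time: 15.85
tcp_pos: [472.9, 305.4, 226.2]
ee_rot: [0.002, 0.175, 0.984, 0.001]
contact_force: [0.8, 0.8, 0.6]
gripper_width: 45.0
gripper_force: 0.0
```

>>> move_arm --motion '[[[0, 0, 0, 0, 0, 0, 4.5], [0, 0, 0, 0, 0, 0, 4.5], [0, 0, 0, 0, 0, 0, 4.5], [0, 0, 0, 0, 0, 0, 4.5], [0, 0, 0, 0, 0, 0, 4.5]]]'

```text
time: 16.35
tcp_pos: [471.6, 304.8, 221.9]
ee_rot: [-0.001, 0.176, 0.984, -0.001]
contact_force: [-0.4, 0.4, 0.2]
gripper_width: 45.1
gripper_force: 0.0
```

```bash
python3 - <<'E'
from rig import *
import cv2
f=grab_frame("side");cv2.imwrite("pics/side5.png",cv2.resize(f["frame"][:,:,::-1],(800,600)))
E
```

```text
(no output)
```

View pics/side5.png

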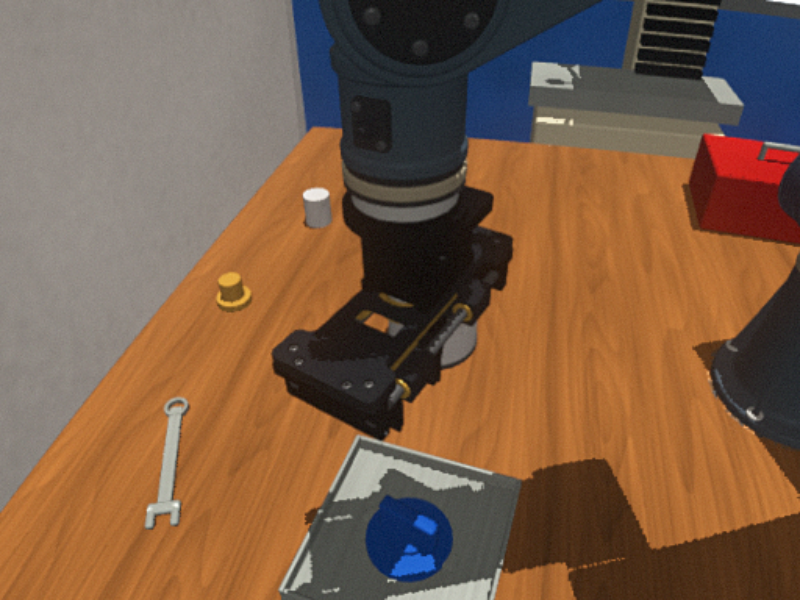

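The lid is lying flat and upright in the tray at about (410,540), and the gripper is clear of it.

```bash
python3 -c "
from rig import *
print(sign_off())"
```

```text
the job is handed in; nothing more can be done
None
```

I turned the blue lid about 71° anticlockwise to its slots, lifted it free, and laid it upright and flat in the drip tray without touching the yellow lid; I handed the job in after about 16.4 s on the clock, and the verdict wasn't shown.

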